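# Roll an attenuator into its vee cradle, slide it home and set the hold-down

### The arm

A 7-joint arm with a two-finger parallel gripper is mounted at the origin on the work surface. World frame = base frame: x ahead of the robot, y to its left, z up, the work surface at z = 0. Lengths are in m, angles in degrees, forces in N, time in s.
With the tool pointing down it reaches from about 0.4 to 0.85 m from the base axis. Payload 4.5 kg.
Tool frame: the origin (TCP) lies between the finger pads; the fingertips stand 22 mm ahead of it and the grasp point (between the pads) lies 3 mm ahead of it; z points along the fingers, y is the line along which they close (so a half turn about z gives the same grasp; the last joint's range is limited). The gripper opens to 85 mm and grips with 20 to 120 N. Pads are 22 mm wide; open, the fingers measure 114 mm over their backs; the gripper's body (76 mm by 85 mm) begins 54 mm behind the grasp point. The pads swing forward as they close: fully open they stand 13 mm farther back than shut.
Start: joints at [67.426, 39.483, -11.15, 89.685, 9.013, 51.709, -12.324], TCP at [0.259, -0.569, 0.253] pointing down, gripper open.
Joint ranges: [-172.22, 172.22], [-26.19, 119.32], [-84.43, 86.54], [7.71, 146.69], [-57.33, 237.33], [2.42, 119.75], [-152.13, 152.13]. Speed limits (degrees/s): [147.25, 147.25, 180, 180, 180, 180, 180].

### API

Orientations are given as a 3x3 rotation matrix whose columns are the frame's x, y, z axes.
In Python, from plant import ctrl gives the robot as it stands.
- The arm moves only by the tool play_rows, never from a script. Its argument "deltas" is a list that holds one entry, the list of rows, each a list of 5 numbers: the finger opening in mm, from 0 to 85.4, then the shift along the tool's x, y, z in mm, then the turn about the tool's z in degrees. A call has 1 to 12 rows; each row is the pose to reach, as a shift and turn from the pose commanded when the call began, along the tool's axes at that moment; what a row does not reach only later rows make up. A row lasts 1/10 s, in which the tool goes at most 50 mm and 8.59 degrees, less where a joint would pass 70% of its speed; a pose out of reach is approached as far as the arm can. A call with a gripper value outside its range is refused whole. The fingers move at their own pace and stop on an object; "newtons" is the grip in N (left out, the last holds). Time passes only in rows, so rows that repeat a pose let the fingers close. It gives the time, the measured TCP pose, the force, the opening and the grip force at its end, in the units of the state.
- ctrl.get_state(): the state, without advancing time (a new reading comes with each control period).
- ctrl.capture(name): name is "scene" or "side" or "wrist"; returns a dict with "frame" (480x640x3 uint8, red, green, blue), "vfov" (degrees; the focal length in pixels is half the picture's height over the tangent of half this angle, whatever the lens; pixels are square), "cx", "cy" (the principal point, pixels), "cam_to_world" (4x4, takes a point from camera to world coordinates); the wrist camera has in their place "mount" (4x4, takes a point from camera to tool coordinates, whose origin is the TCP and whose axes are the flange's). Camera axes: x right, y down, z forward; pixel columns grow to the right and rows downward; lengths in m; the calibration is good to about 2 mm. A picture is of the moment at which its call begins: read the wrist's pose just before it. There is no depth.
- ctrl.close_job(): hands the job in; it is judged then, once.
The state is a dict: "clock": time; "q": joint angles; "qd": joint speeds; "joint_torque": joint torques, N m; "ee_pos": TCP position; "eef_rot": TCP orientation; "force": force on the tool from outside, world axes, zero at the start; "ft_torque": the same for the moment, N m; "finger_gap": opening from 0.0 (shut) to 1.0 (fully open); "grasp_force": force on a finger pad.
Only numpy, scipy, OpenCV 4.12 (cv2) and the standard library are available. Lean on these libraries where they do the work, as an engineer would, in place of code of your own. Each camera call takes 0.05 s, during which the arm holds its last target. There are 200 camera calls.

### The job

Get the brass coaxial attenuator ready for test: roll it off the grey loading shelf into the vee of the cradle (roll it, do not lift it up) and let it settle there by itself. Then slide it along the vee against the spring pin of the red stop until the pin is pressed fully in and you feel it bear on the stop, without ramming it, and last lower the blue hold-down arm gently, without dropping or forcing it, so that its rubber pad rests on the settled attenuator. Leave everything held like that and do not disturb the other things on the bench.

Things in the scene. Friction and masses are not known exactly. Their poses are not given: they have to be found in the camera images.
- cradle: Fixed test cradle on a steel base plate (10 mm thick, x -165 to +105, y +-125 mm). Origin on the table right under the lowest line (apex) of the vee; its x is the rolling direction, from the loading shelf into the vee, its y runs along the vee towards the red stop, z up. Blue hinge posts, 120 mm high, at x 51 to 85, |y| under 23 mm. Nothing stands at the -y end of the vee.
- shelf_edge (a point): Middle of the edge between loading shelf and vee, at x -20, y 0, z 38 mm of the cradle; axes as the cradle's. The grey shelf is flat and level, 38 mm over the table, and reaches from here 142 mm back (to -x), y +-115 mm.
- vee (a point): Point of the settled attenuator's axis: x 0, y 0, z 49 mm of the cradle; its axis then lies along y, its top at 71 mm. Aluminium vee, 90 degrees, y -75 to +55 mm: apex 31 mm below this point, near face up to the shelf edge, far face up to x +34, z 52 mm.
- attenuator: Loose brass cylinder with a white and two dark bands, 44 mm diameter, 100 mm long, with a steel stub (20 mm diameter, 12 mm long) on both ends, 124 mm overall, 0.25 to 0.42 kg. Origin on its axis at mid length; its y is the axis. Starts on the loading shelf, roughly parallel to the vee. Sliding it along the vee takes 1.5 to 4 N (more if you also bear down on it); push on its -y end stub.
- stop: Fixed red block at the +y end of the vee. Origin on its pin's axis, at its face towards the vee (cradle x 0, y 100, z 49 mm). A brass screw with a sprung steel pin (7 mm diameter) points out along -y to the attenuator's stub. The tip, sprung out, stands 12 to 42 mm from the face, as last set (not measured: feel for it). It goes in 4 mm (0.3 to 0.9 N), then bears hard; friction keeps it pressed in.
- adapter: Brass adapter, 20 mm diameter, 22 mm high, standing on the loading shelf near its +y edge. Leave it.
- cap: Red plastic cap, 22 mm diameter, 16 mm high, on the base plate behind the stop. Leave it.
- screwdriver: Red screwdriver on the table. Leave it.
- wrench: Steel wrench on the table. Leave it.
- spool: Green spool, 60 mm diameter, 35 mm high, on the table. Leave it.
- heatsink: Dark finned heatsink, 80 x 60 x 38 mm, on the table. Leave it.
- module: Small aluminium module with a yellow plate, 90 x 60 x 30 mm, on the table. Leave it.
- holddown: Blue hold-down arm, 0.5 kg. Origin on its hinge (cradle x 65, z 110 mm), hinge axis y; closed it is level, axes as the cradle's, and points to -x; opening turns it up about +y. Starts leaning back (1.62 to 1.8 rad from level, 1.57 is upright; stop at 1.8), stays there, but falls shut if let go forward of upright. Hinge friction 0.1 N m; its own weight on the attenuator (3 to 8 N) is enough.
- boss (a point): On the arm's centre line above its pad, 65 mm from the hinge. A spindle with a 20 x 20 mm rubber pad hangs from it, the pad's underside 32 to 46 mm below this point (arm level), as last set (not measured). So the arm comes to rest on the attenuator somewhere between 0.11 rad below and 0.11 rad above level: feel for it.
- handle (a point): Where to pinch the hold-down arm: on the axis of its round black handle bar, 14 mm diameter, parallel to the hinge, 105 mm from it, sticking out to the arm's -y side. The bar is free from 10 to 62 mm beside the arm's centre line; this point is at 40 mm. Its sleeve spins freely, so a gripper pinching it across may stay pointing down while the arm swings.
Things that resemble listed ones, but are neither listed nor needed, are in the scene too. Leave any pink or purple look-alike of the attenuator alone.

How it is judged:
By the outcome, as a careful person would: the job done as asked, in the order asked, and still so for the second after the job is handed in, with the robot touching nothing.
It also fails if it takes over 69 s, if anything falls off the work surface, if the arm or the gripper's body presses on something with over 40 N, if the wrist force passes 120 N, or if a joint passes its speed limit or range.

## Working session

There is one attempt and no reset: what is moved stays moved. The work goes in short steps, Python scripts to look and compute and a tool call to move; the robot and the scene stay as the last step left them, time stands still between calls to the robot, and variables do not carry over. Pictures are saved under pics/ and viewed, at most 10 in all, crops included, and the job is handed in when it is done.

Besides the shell and the picture viewer there is one more tool, called after "Emit:" by a JSON object that holds its "method" and its "body", one argument or row to a line. play_rows: Moves the arm, as the interface text tells. Its arguments: {"type":"object","properties":{"deltas":{"type":"array","items":{"type":"array","items":{"type":"array","items":{"type":"number"}}}},"newtons":{"type":"number"}},"required":["deltas"]}

```bash
mkdir -p pics; ls; cat > h.py <<'E'
import numpy as np,cv2
from plant import ctrl
np.set_printoptions(precision=4,suppress=True)
def cap(n,f=None):
    s=ctrl.get_state(); c=ctrl.capture(n)
    if n=="wrist":
        T=np.eye(4);T[:3,:3]=np.array(s["eef_rot"]).reshape(3,3);T[:3,3]=s["ee_pos"]
        c["cam_to_world"]=T@np.array(c["mount"])
    c["cam_to_world"]=np.array(c["cam_to_world"])
    c["f"]=240/np.tan(np.radians(c["vfov"])/2)
    if f: cv2.imwrite("pics/"+f,c["frame"][:,:,::-1])
    return c
def ray(c,u,v):
    T=c["cam_to_world"];d=T[:3,:3]@np.array([(u-c["cx"])/c["f"],(v-c["cy"])/c["f"],1]);return T[:3,3],d/np.linalg.norm(d)
def atz(c,u,v,z):
    o,d=ray(c,u,v);return o+d*(z-o[2])/d[2]
def proj(c,p):
    T=c["cam_to_world"];q=T[:3,:3].T@(np.array(p)-T[:3,3]);return np.array([c["cx"]+c["f"]*q[0]/q[2],c["cy"]+c["f"]*q[1]/q[2]])
def tri(rs):
    A=0;b=0
    for o,d in rs:
        P=np.eye(3)-np.outer(d,d);A=A+P;b=b+P@o
    return np.linalg.solve(A,b)
def show():
    s=ctrl.get_state()
    for k in("clock","ee_pos","eef_rot","force","finger_gap","grasp_force","q"):print(k,np.array(s[k]).round(4).tolist())
E
python3 - <<'E'
from h import *
import pickle
d={n:cap(n,n+"0.png") for n in("scene","side","wrist")}
pickle.dump(d,open("c0.pkl","wb"))
for n in d: print(n,d[n]["vfov"],d[n]["cx"],d[n]["cy"],d[n]["cam_to_world"])
show()
E
```

```text
pics
scene 50.126891262310366 311.0704838140174 243.05685207762676 [[ 0.1822  0.8343 -0.5204  1.1983]
 [ 0.9832 -0.1482  0.1066 -0.1072]
 [ 0.0118 -0.5311 -0.8473  1.2262]
 [ 0.      0.      0.      1.    ]]
side 53.145489941298166 319.0140119556393 233.774263782821 [[-0.9898 -0.0822  0.1164  0.3482]
 [-0.1423  0.6173 -0.7738  0.9222]
 [-0.0083 -0.7825 -0.6227  0.7979]
 [ 0.      0.      0.      1.    ]]
wrist 67.71983666319771 316.4113414682787 240.8746367980294 [[ 0.4149 -0.8658 -0.2798  0.332 ]
 [-0.9099 -0.3951 -0.1266 -0.5351]
 [-0.0009  0.3071 -0.9517  0.3737]
 [ 0.      0.      0.      1.    ]]
clock 0.15
ee_pos [0.2591, -0.5683, 0.2527]
eef_rot [[0.9099, 0.4149, -0.0007], [0.4149, -0.9099, 0.0013], [-0.0001, -0.0014, -1.0]]
force [0.1841, 0.0959, 0.9454]
finger_gap 1.0018
grasp_force 0.0
q [67.4253, 39.5233, -11.1456, 89.7324, 9.0115, 51.7083, -12.3254]
```

View pics/scene0.png

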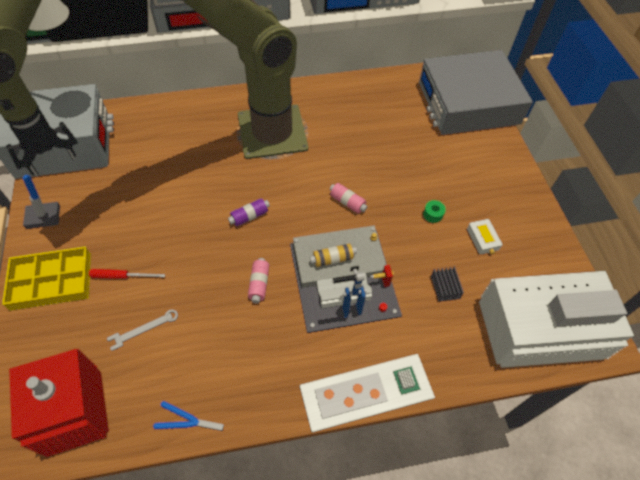

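View pics/side0.png

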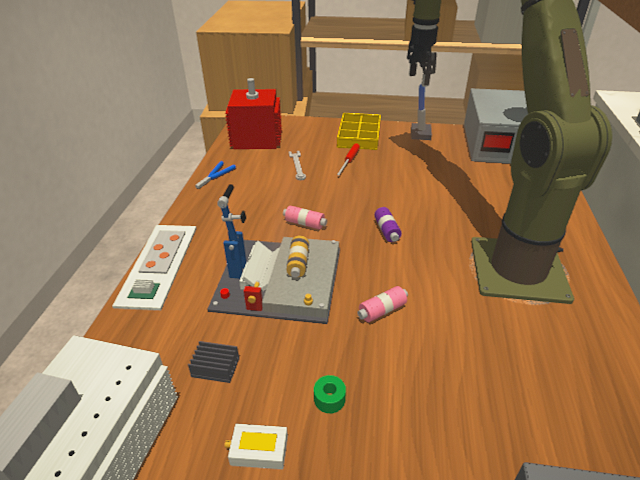

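The scene view shows the cradle at about (345,280). The brass cylinder with a white and two dark bands lies on its grey shelf at (332,257). The look-alikes are pink at (259,280) and (348,198), and purple at (249,212). The brass one fits the description in both colour and place. I'll confirm it in an enlarged crop and read off the corners.

```bash
python3 - <<'E'
import cv2,numpy as np
a=cv2.imread("pics/scene0.png")[215:335,280:410];b=cv2.imread("pics/side0.png")[175:325,200:350]
a=cv2.resize(a,None,fx=3,fy=3,interpolation=cv2.INTER_CUBIC);b=cv2.resize(b,None,fx=2.666667,fy=2.666667,interpolation=cv2.INTER_CUBIC)
o=np.zeros((400,800,3),np.uint8);o[:360,:390]=a;o[:400,400:800]=b;cv2.imwrite("pics/crop0.png",o)
E
```

```text
(no output)
```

View pics/crop0.png

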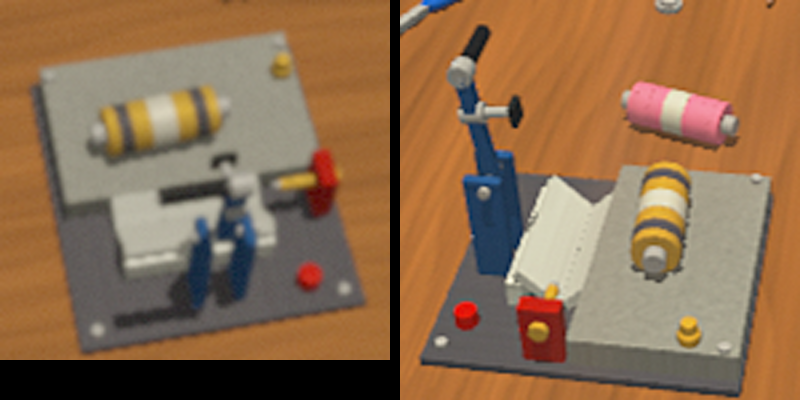

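The crop confirms the brass attenuator on the shelf at scene crop (160,120). The adapter is at (282,67), the red stop at (322,183) and the base plate corners at (82,353) and (365,302). Next I'll fit the cradle pose.

```bash
cat > fit.py <<'E'
from h import *
import pickle
from scipy.optimize import least_squares
d=pickle.load(open("c0.pkl","rb"))
sc=lambda u,v:np.array([u/3+280-.3,v/3+215-.3]); sd=lambda u,v:np.array([(u-400)/2.6667+200-.3,v/2.6667+175-.3])
O=[("scene",(105,-125,10),sc(82,353)),("scene",(105,125,10),sc(365,302)),("scene",(-162,-115,38),sc(41,68)),("scene",(-162,115,38),sc(285,35)),("scene",(-20,-115,38),sc(66,203)),
("side",(105,125,10),sd(422,360)),("side",(-165,125,10),sd(740,392)),("side",(-162,-115,38),sd(772,178)),("side",(-162,115,38),sd(741,355))]
def W(p,q):
    c,s=np.cos(p[2]),np.sin(p[2]);q=np.array(q)/1e3
    return np.array([p[0]+c*q[0]-s*q[1],p[1]+s*q[0]+c*q[1],q[2]+p[3]])
r=lambda p:np.concatenate([proj(d[n],W(p,q))-u for n,q,u in O])
f=least_squares(r,[.6,.1,0.1,0],loss="soft_l1")
print(f.x,np.degrees(f.x[2]));print(r(f.x).reshape(-1,2))
p=f.x
# attenuator axis ends
for n,u in(("scene",sc(97,137)),("scene",sc(224,104)),("side",sd(655,258))):
    w=atz(d[n],*u,.060);c,s=np.cos(p[2]),np.sin(p[2]);e=w[:2]-p[:2];print(n,w,"cradle",c*e[0]+s*e[1],-s*e[0]+c*e[1])
print("tri +y stub",tri([ray(d["scene"],*sc(224,104)),ray(d["side"],*sd(655,258))]))
for k in((0,0,49),(0,100,49),(65,0,110),(65,-40,215)):print(k,W(p,k))
E
python3 fit.py
```

```text
[ 0.6003  0.1117  0.0033 -0.0052] 0.1916126638800134
[[-0.4955 -1.0873]
 [ 0.1692 -0.4727]
 [-0.7117  0.1475]
 [-1.3169 -1.115 ]
 [ 0.0038  0.0658]
 [-1.0827 -0.1334]
 [ 0.3201  0.1504]
 [-0.8517  0.131 ]
 [-0.8254  1.5743]]
scene [0.5352 0.0322 0.06  ] cradle -0.06531914108472275 -0.07924028843628611
scene [0.5217 0.1495 0.06  ] cradle -0.07843562895602056 0.038079892373048894
side [0.5196 0.147  0.06  ] cradle -0.08057387978078821 0.03552818530807323
tri +y stub [0.5205 0.1488 0.0605]
(0, 0, 49) [0.6003 0.1117 0.0438]
(0, 100, 49) [0.5999 0.2117 0.0438]
(65, 0, 110) [0.6653 0.1119 0.1048]
(65, -40, 215) [0.6654 0.0719 0.2098]
```

Emit:
{"method": "play_rows", "body": {
  "deltas": [
    [[70, 30, -15, 0, -4], [70, 70, -35, 0, -12], [70, 110, -56, 0, -20], [70, 150, -76, 0, -28], [70, 190, -96, 0, -36], [70, 230, -117, 0, -44], [70, 270, -137, 0, -52], [70, 300, -170, 0, -60], [70, 320, -210, 0, -68], [70, 340, -250, 0, -76], [70, 360, -290, 0, -84], [70, 360, -290, 0, -90]]
  ],
  "newtons": 30
}}

```text
clock: 1.35
ee_pos: [0.4673, -0.1479, 0.254]
eef_rot: [[-0.43, 0.903, 0.001], [0.903, 0.43, 0.004], [0.003, 0.003, -1.0]]
force: [-0.2, -0.6, 0.3]
finger_gap: 0.823
grasp_force: 0.0
```

Emit:
{"method": "play_rows", "body": {
  "deltas": [
    [[70, 25, 13, 0, -8], [70, 55, 30, 0, -16], [70, 95, 50, 0, -24], [70, 135, 72, 0, -32], [70, 170, 92, 0, -40], [70, 195, 105, 0, -48], [70, 208, 111, 0, -56], [70, 211, 113, 0, -64], [70, 211, 113, 0, -65], [70, 211, 113, 0, -65]]
  ]
}}

```text
clock: 2.35
ee_pos: [0.4817, 0.0828, 0.253]
eef_rot: [[-1.0, 0.012, -0.001], [0.012, 1.0, -0.0], [0.001, -0.0, -1.0]]
force: [-0.6, -0.6, -0.8]
finger_gap: 0.821
grasp_force: 0.0
```

```bash
python3 - <<'E'
from h import *
import pickle
show(); c=cap("wrist","w1.png"); pickle.dump(c,open("c1.pkl","wb")); print(c["cam_to_world"])
E
```

```text
clock 2.35
ee_pos [0.4817, 0.0828, 0.253]
eef_rot [[-0.9999, 0.0117, -0.0007], [0.0117, 0.9999, -0.0005], [0.0007, -0.0005, -1.0]]
force [-0.6213, -0.6307, -0.8132]
finger_gap 0.8207
grasp_force 0.0
q [16.6809, 37.0254, -52.1116, 111.48, 38.0105, 50.5179, 33.8248]
[[ 0.0116  0.9513  0.3082  0.404 ]
 [ 0.9999 -0.0108 -0.0043  0.0843]
 [-0.0008  0.3082 -0.9513  0.3742]
 [ 0.      0.      0.      1.    ]]
```

View pics/w1.png

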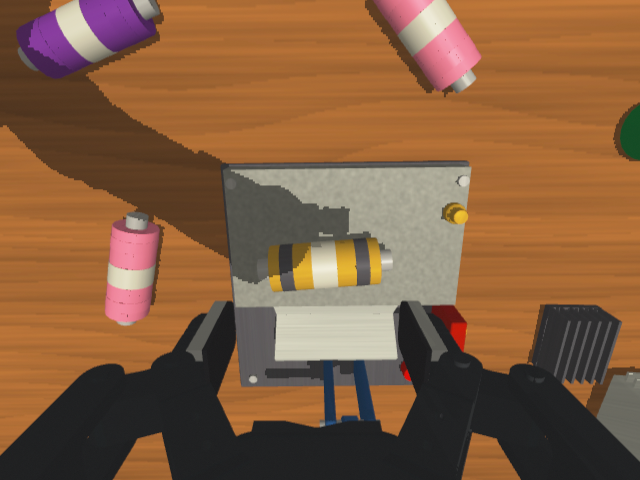

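The wrist view shows the attenuator body at u 270–382, centre (325,264). The shelf edge is at v≈305, the vee at u 275–397, and the stop at (450,330). I'll refine the fit with this view.

```bash
cat > fit2.py <<'E'
import io,contextlib
with contextlib.redirect_stdout(io.StringIO()):
    from fit import *
d["w"]=pickle.load(open("c1.pkl","rb"))
O+=[("w",q,np.array(u)) for q,u in(((-162,-115,38),(224,167)),((-162,115,38),(469,166)),((-20,-115,38),(233,305)),((-20,115,38),(457,304)),((34,-75,52),(275,359)),((34,55,52),(398,359)),((105,-125,10),(241,386)))]
f=least_squares(r,[.6,.1,0.0,0],loss="soft_l1");p=f.x
if __name__=="__main__":
    print(p,np.degrees(p[2]));print(r(p).reshape(-1,2)[-7:])
    def C(w):
        c,s=np.cos(p[2]),np.sin(p[2]);e=w[:2]-p[:2];return np.array([c*e[0]+s*e[1],-s*e[0]+c*e[1],w[2]])
    for u in((270,267),(381,261),(262,267),(392,260)):
        w=atz(d["w"],*u,.060+p[3]);print(u,w,"cradle",C(w))
E
python3 fit2.py
```

```text
[ 0.6033  0.1124 -0.0009  0.0001] -0.049157032122036905
[[-0.4705  1.3608]
 [ 3.0919 -0.3321]
 [ 2.8167  0.5545]
 [-1.6457 -0.4797]
 [-0.1698 -1.7373]
 [-0.2002 -2.8036]
 [-0.263  -0.3925]]
(270, 267) [0.5312 0.0387 0.0601] cradle [-0.0721 -0.0737  0.0601]
(381, 261) [0.5263 0.1434 0.0601] cradle [-0.0771  0.0309  0.0601]
(262, 267) [0.5311 0.0311 0.0601] cradle [-0.0722 -0.0813  0.0601]
(392, 260) [0.5254 0.1536 0.0601] cradle [-0.078   0.0412  0.0601]
```

Emit:
{"method": "play_rows", "body": {
  "deltas": [
    [[56, 2, 5, 20, -0.6], [56, 4, 9, 55, -0.6], [56, 4, 9, 90, -0.6], [56, 4, 9, 125, -0.6], [56, 4, 9, 155, -0.6], [56, 4, 9, 172, -0.6], [56, 4, 9, 182, -0.6], [56, 4, 9, 187, -0.6], [56, 4, 9, 187, -0.6]]
  ]
}}

```text
clock: 3.3
ee_pos: [0.4779, 0.0919, 0.066]
eef_rot: [[-1.0, -0.0, -0.0], [-0.0, 1.0, -0.001], [0.0, -0.001, -1.0]]
force: [-1.0, -1.0, -0.4]
finger_gap: 0.657
grasp_force: 0.0
```

Emit:
{"method": "play_rows", "body": {
  "deltas": [
    [[56, -5, 0, 0, 0], [56, -10, 0, 0, 0], [56, -15, 0, 0, 0], [56, -19, 0, 0, 0], [56, -23, 0, 0, 0], [56, -27, 0, 0, 0], [56, -31, 0, 0, 0], [56, -35, 0, 0, 0], [56, -39, 0, 0, 0], [56, -43, 0, 0, 0], [56, -45, 0, 0, 0], [56, -45, 0, 0, 0]]
  ]
}}

```text
clock: 4.5
ee_pos: [0.5233, 0.0925, 0.0663]
eef_rot: [[-1.0, -0.002, 0.0], [-0.002, 1.0, 0.0], [-0.0, 0.0, -1.0]]
force: [-0.4, 0.5, 0.3]
finger_gap: 0.656
grasp_force: 0.0
```

```bash
python3 - <<'E'
from h import *
show(); a=cap("scene")["frame"][200:330,270:420,::-1];b=cap("side")["frame"][165:325,200:350,::-1]
o=np.zeros((427,800,3),np.uint8);a=cv2.resize(a,(400,347),interpolation=2);o[:347,:400]=a;o[:,400:]=cv2.resize(b,(400,427),interpolation=2);cv2.imwrite("pics/s2.png",o)
E
```

```text
clock 4.5
ee_pos [0.5233, 0.0925, 0.0663]
eef_rot [[-1.0, -0.0015, 0.0005], [-0.0015, 1.0, 0.0001], [-0.0005, 0.0001, -1.0]]
force [-0.4094, 0.4634, 0.2888]
finger_gap 0.6564
grasp_force 0.0
q [6.2694, 54.3118, -36.4916, 112.4167, 59.0349, 34.2864, 19.0173]
```

View pics/s2.png

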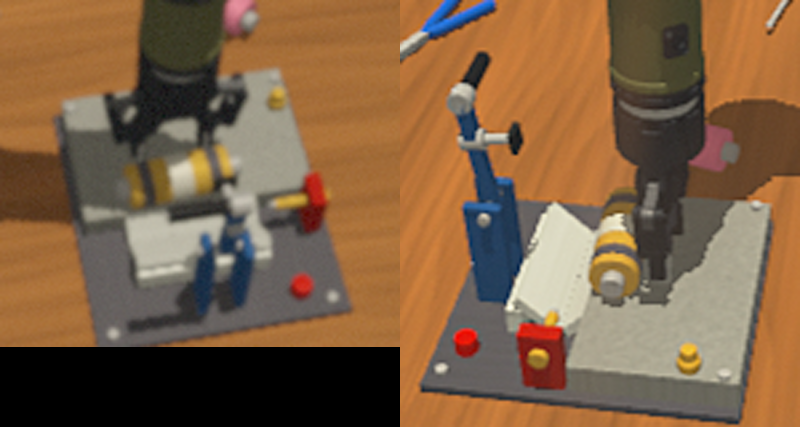

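The attenuator is still on the shelf, just ahead of the fingers and slightly skewed. I'll push slowly so both fingers square it up.

Emit:
{"method": "play_rows", "body": {
  "deltas": [
    [[56, -2, 0, 0, 0], [56, -4, 0, 0, 0], [56, -6, 0, 0, 0], [56, -8, 0, 0, 0], [56, -9, 0, 0, 0], [56, -10, 0, 0, 0], [56, -11, 0, 0, 0], [56, -12, 0, 0, 0], [56, -13, 0, 0, 0], [56, -14, 0, 0, 0], [56, -15, 0, 0, 0], [56, -16, 0, 0, 0]]
  ]
}}

```text
clock: 5.8
ee_pos: [0.539, 0.0926, 0.0663]
eef_rot: [[-1.0, -0.002, 0.0], [-0.002, 1.0, -0.0], [-0.0, -0.0, -1.0]]
force: [-0.2, -0.4, 0.2]
finger_gap: 0.655
grasp_force: 0.1
```

```bash
cat > look.py <<'E'
import sys
from h import *
show(); a=cap("scene")["frame"][200:330,270:420,::-1];b=cap("side")["frame"][165:325,200:350,::-1]
o=np.zeros((427,800,3),np.uint8);a=cv2.resize(a,(400,347),interpolation=2);o[:347,:400]=a;o[:,400:]=cv2.resize(b,(400,427),interpolation=2);cv2.imwrite("pics/"+sys.argv[1],o)
E
python3 look.py s3.png
```

```text
clock 5.8
ee_pos [0.539, 0.0926, 0.0663]
eef_rot [[-1.0, -0.002, 0.0], [-0.002, 1.0, -0.0001], [-0.0, -0.0001, -1.0]]
force [-0.2482, -0.4428, 0.2483]
finger_gap 0.655
grasp_force 0.1247
q [6.9385, 55.1114, -37.4273, 109.716, 57.4136, 36.2804, 21.8211]
```

View pics/s3.png

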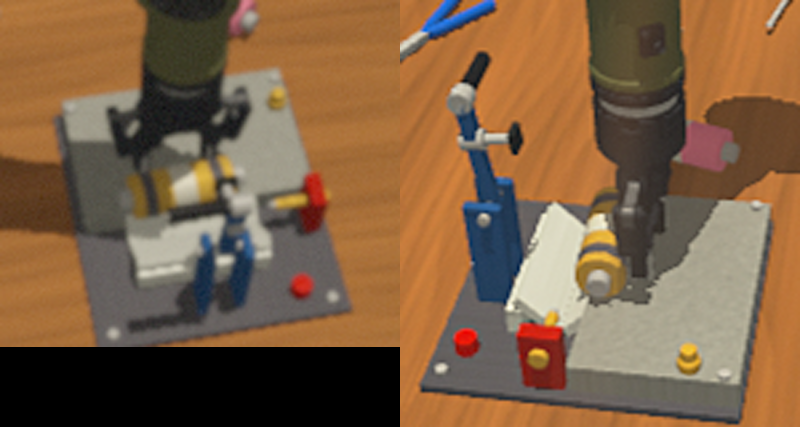

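It's still skewed about 6°, with the −y end leading. I'll turn the tool so the +y finger pushes that end forward, then ease the attenuator over the edge.

Emit:
{"method": "play_rows", "body": {
  "deltas": [
    [[56, 0, 0, 0, 2], [56, 0, 0, 0, 4], [56, 0, 0, 0, 6], [56, 0, 0, 0, 8], [56, -1, 0, 0, 8], [56, -2, 0, 0, 8], [56, -4, 0, 0, 8], [56, -6, 0, 0, 6], [56, -8, 0, 0, 4], [56, -10, 0, 0, 2], [56, -12, 0, 0, 0], [56, -12, 0, 0, 0]]
  ]
}}

```text
clock: 7.1
ee_pos: [0.5514, 0.0924, 0.0662]
eef_rot: [[-1.0, -0.001, 0.0], [-0.001, 1.0, 0.0], [-0.0, 0.0, -1.0]]
force: [-0.2, 0.8, -0.5]
finger_gap: 0.655
grasp_force: 0.0
```

```bash
python3 look.py s4.png
```

```text
clock 7.1
ee_pos [0.5514, 0.0924, 0.0662]
eef_rot [[-1.0, -0.0014, 0.0004], [-0.0014, 1.0, 0.0003], [-0.0004, 0.0003, -1.0]]
force [-0.194, 0.7564, -0.4507]
finger_gap 0.6545
grasp_force 0.0
q [7.4285, 55.7699, -38.1248, 107.6017, 56.3972, 37.7857, 23.7622]
```

View pics/s4.png

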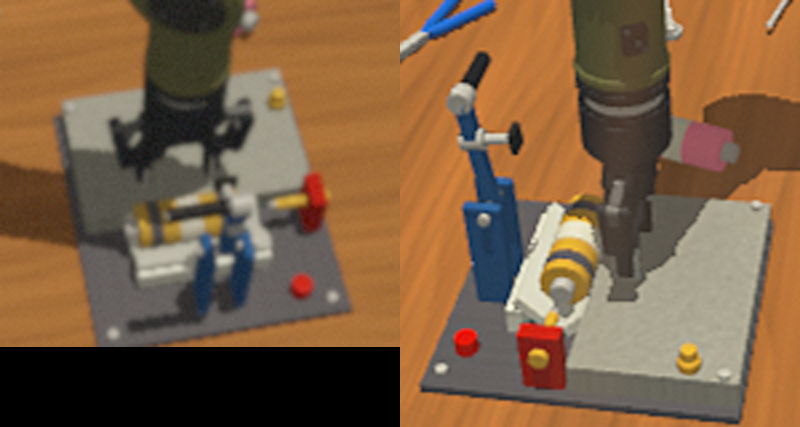

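The attenuator has settled in the vee: its body lies along it at scene crop (180,220), with clear air between it and the fingers. Next I'll go round to the −y end.

Emit:
{"method": "play_rows", "body": {
  "deltas": [
    [[56, 0, 0, -15, 0], [60, 0, 0, -45, 0], [65, 0, -15, -65, 0], [70, -5, -50, -70, 0], [70, -20, -85, -70, 0], [70, -35, -112, -70, 0], [70, -45, -125, -62, 0], [70, -49, -127, -40, 0], [70, -49, -127, -15, 0], [70, -49, -127, 2, 0], [70, -49, -127, 8, 0], [70, -49, -127, 8, 0]]
  ]
}}

```text
clock: 8.4
ee_pos: [0.5996, -0.0334, 0.0577]
eef_rot: [[-1.0, -0.003, -0.001], [-0.003, 1.0, 0.0], [0.001, 0.0, -1.0]]
force: [0.7, 0.0, 0.7]
finger_gap: 0.814
grasp_force: 0.0
```

Emit:
{"method": "play_rows", "body": {
  "deltas": [
    [[70, 0, 2, 0, 0], [70, 0, 4, 0, 0], [70, 0, 6, 0, 0], [70, 0, 8, 0, 0], [70, 0, 10, 0, 0], [70, 0, 12, 0, 0], [70, 0, 13, 0, 0], [70, 0, 14, 0, 0], [70, 0, 15, 0, 0], [70, 0, 15, 0, 0]]
  ]
}}

```text
clock: 9.4
ee_pos: [0.6001, -0.0191, 0.0583]
eef_rot: [[-1.0, -0.002, 0.0], [-0.002, 1.0, 0.0], [-0.0, 0.0, -1.0]]
force: [-0.1, 0.5, 0.2]
finger_gap: 0.819
grasp_force: 0.0
```

Emit:
{"method": "play_rows", "body": {
  "deltas": [
    [[70, 0, 1, 0, 0], [70, 0, 2, 0, 0], [70, 0, 3, 0, 0], [70, 0, 4, 0, 0], [70, 0, 5, 0, 0], [70, 0, 6, 0, 0], [70, 0, 7, 0, 0], [70, 0, 8, 0, 0], [70, 0, 9, 0, 0], [70, 0, 10, 0, 0]]
  ]
}}

```text
clock: 10.4
ee_pos: [0.6001, -0.0116, 0.0583]
eef_rot: [[-1.0, -0.0, -0.0], [-0.0, 1.0, -0.004], [0.0, -0.004, -1.0]]
force: [-1.4, -4.7, 3.4]
finger_gap: 0.817
grasp_force: 2.6
```

```bash
python3 - <<'E'
from h import *
show(); cap("wrist","w5.png")
E
```

```text
clock 10.4
ee_pos [0.6001, -0.0116, 0.0583]
eef_rot [[-1.0, -0.0003, -0.0004], [-0.0003, 1.0, -0.0037], [0.0004, -0.0037, -1.0]]
force [-1.3605, -4.6869, 3.4197]
finger_gap 0.8166
grasp_force 2.6462
q [18.2064, 58.7382, -39.8103, 100.2998, 54.4732, 42.5456, 38.9097]
```

View pics/w5.png

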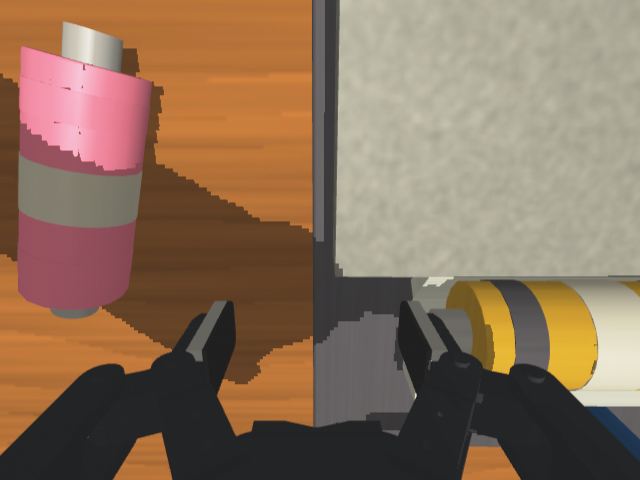

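The front finger is at the stub end, at about (430,330). I'll ease up 2 mm and carry on slowly to see whether it slides.

Emit:
{"method": "play_rows", "body": {
  "deltas": [
    [[70, 0, 0, -1, 0], [70, 0, 0, -2, 0], [70, 0, 1, -2, 0], [70, 0, 2, -2, 0], [70, 0, 3, -2, 0], [70, 0, 4, -2, 0], [70, 0, 4, -2, 0]]
  ]
}}

```text
clock: 11.15
ee_pos: [0.6001, -0.0049, 0.0603]
eef_rot: [[-1.0, -0.002, -0.0], [-0.002, 1.0, 0.0], [0.0, 0.0, -1.0]]
force: [0.3, -1.4, -0.1]
finger_gap: 0.819
grasp_force: 0.9
```

Emit:
{"method": "play_rows", "body": {
  "deltas": [
    [[70, 0, 1, 0, 0], [70, 0, 2, 0, 0], [70, 0, 3, 0, 0], [70, 0, 4, 0, 0], [70, 0, 5, 0, 0], [70, 0, 5.5, 0, 0], [70, 0, 6, 0, 0]]
  ]
}}

```text
clock: 11.85
ee_pos: [0.6001, 0.0007, 0.0603]
eef_rot: [[-1.0, -0.002, -0.0], [-0.002, 1.0, -0.0], [0.0, -0.0, -1.0]]
force: [-0.8, -1.3, -0.6]
finger_gap: 0.821
grasp_force: 1.0
```

Emit:
{"method": "play_rows", "body": {
  "deltas": [
    [[70, 0, 0.6, 0, 0], [70, 0, 1.2, 0, 0], [70, 0, 1.8, 0, 0], [70, 0, 2.4, 0, 0], [70, 0, 3, 0, 0], [70, 0, 3.5, 0, 0], [70, 0, 4, 0, 0]]
  ]
}}

```text
clock: 12.55
ee_pos: [0.6001, 0.0045, 0.0603]
eef_rot: [[-1.0, -0.002, -0.0], [-0.002, 1.0, -0.0], [0.0, -0.0, -1.0]]
force: [1.1, -2.4, -0.7]
finger_gap: 0.819
grasp_force: 1.4
```

Emit:
{"method": "play_rows", "body": {
  "deltas": [
    [[70, 0, 0.5, 0, 0], [70, 0, 1, 0, 0], [70, 0, 1.5, 0, 0], [70, 0, 2, 0, 0], [70, 0, 2.5, 0, 0], [70, 0, 3, 0, 0]]
  ]
}}

```text
clock: 13.15
ee_pos: [0.6, 0.0066, 0.0602]
eef_rot: [[-1.0, -0.001, -0.0], [-0.001, 1.0, -0.002], [0.0, -0.002, -1.0]]
force: [0.7, -5.7, -0.2]
finger_gap: 0.818
grasp_force: 2.8
```

Emit:
{"method": "play_rows", "body": {
  "deltas": [
    [[70, 0, 0.5, 0, 0], [70, 0, 1, 0, 0], [70, 0, 1.5, 0, 0], [70, 0, 1.5, 0, 0], [70, 0, 1.5, 0, 0]]
  ]
}}

```text
clock: 13.65
ee_pos: [0.6, 0.0067, 0.0601]
eef_rot: [[-1.0, -0.0, -0.001], [-0.0, 1.0, -0.004], [0.001, -0.004, -1.0]]
force: [0.3, -7.6, -0.3]
finger_gap: 0.825
grasp_force: 3.5
```

It bears hard: the position held at 0.0067 while the force rose to 7.6 N. I'll retreat, and work out the handle pose from the first views.

Emit:
{"method": "play_rows", "body": {
  "deltas": [
    [[70, 0, -2, 0, 0], [70, 0, -8, 0, 0], [70, 0, -25, 0, 0], [70, 0, -45, -15, 0], [70, 0, -60, -50, 0], [70, 0, -65, -95, 0], [70, 0, -65, -135, 0], [70, 0, -65, -170, 0], [70, 0, -65, -190, 0], [70, 0, -65, -195, 0], [70, 0, -65, -195, 0]]
  ]
}}

```text
clock: 14.75
ee_pos: [0.6003, -0.0562, 0.2556]
eef_rot: [[-1.0, -0.002, 0.001], [-0.002, 1.0, 0.0], [-0.001, 0.0, -1.0]]
force: [0.2, -0.4, -0.5]
finger_gap: 0.816
grasp_force: 0.0
```

```bash
python3 - <<'E'
from fit2 import *
show()
print("end",tri([ray(d["scene"],*sc(162,192)),ray(d["side"],*sd(486,32))]))
print("hub",tri([ray(d["scene"],*sc(240,184)),ray(d["side"],*sd(462,70))]))
H=np.array([65,110])
for a in(1.62,1.68,1.74,1.8):
    x,z=65-105*np.cos(a),110+105*np.sin(a)
    for y in(0,-63):
        w=W(p,(x,y,z)); s=proj(d["scene"],w);t=proj(d["side"],w)
        print(a,y,w,"scene crop",(s-[280,215])*3,"side crop",(t-[200,175])*2.6667+[400,0])
E
```

```text
clock 14.75
ee_pos [0.6003, -0.0562, 0.2556]
eef_rot [[-1.0, -0.0017, 0.0012], [-0.0017, 1.0, 0.0002], [-0.0012, 0.0002, -1.0]]
force [0.2004, -0.4159, -0.5365]
finger_gap 0.816
grasp_force 0.0
q [27.9914, 44.9776, -51.0254, 92.4528, 38.6605, 61.6133, 56.144]
end [0.6759 0.0527 0.2119]
hub [0.6793 0.1112 0.2125]
1.62 0 [0.6735 0.1123 0.215 ] scene crop [237.7716 173.1647] side crop [465.84    68.8718]
1.62 -63 [0.6734 0.0493 0.215 ] scene crop [155.4291 186.1623] side crop [487.9513  26.6229]
1.68 0 [0.6798 0.1123 0.2145] scene crop [239.6454 180.751 ] side crop [458.3698  68.8   ]
1.68 -63 [0.6797 0.0493 0.2145] scene crop [157.1089 193.8253] side crop [480.7976  26.5953]
1.74 0 [0.686  0.1123 0.2136] scene crop [241.4686 188.5655] side crop [451.0286  69.1174]
1.74 -63 [0.686  0.0493 0.2136] scene crop [158.7616 201.7143] side crop [473.7616  26.9482]
1.8 0 [0.6922 0.1123 0.2124] scene crop [243.2327 196.5745] side crop [443.847   69.8211]
1.8 -63 [0.6921 0.0493 0.2124] scene crop [160.3794 209.7952] side crop [466.8726  27.6787]
```

Emit:
{"method": "play_rows", "body": {
  "deltas": [
    [[60, 0, 0, -8, -8], [60, 0, 0, -15, -16], [60, -5, 0, -18, -24], [60, -12, 5, -18, -32], [60, -24, 15, -18, -40], [60, -36, 30, -18, -48], [60, -48, 50, -18, -56], [60, -60, 72, -18, -64], [60, -70, 95, -18, -72], [60, -76, 112, -18, -80], [60, -78, 121, -18, -88], [60, -78, 123, -18, -90]]
  ]
}}

```text
clock: 15.95
ee_pos: [0.6772, 0.0689, 0.2709]
eef_rot: [[0.007, -1.0, -0.003], [-1.0, -0.007, 0.001], [-0.001, 0.003, -1.0]]
force: [-0.5, -0.3, 0.3]
finger_gap: 0.703
grasp_force: 0.0
```

```bash
python3 - <<'E'
from h import *
show(); cap("wrist","w6.png")
E
```

```text
clock 15.95
ee_pos [0.6772, 0.0689, 0.2709]
eef_rot [[0.0069, -1.0, -0.0031], [-1.0, -0.0069, 0.0007], [-0.0007, 0.0031, -1.0]]
force [-0.4963, -0.2532, 0.2552]
finger_gap 0.7031
grasp_force 0.0
q [18.8256, 56.5531, -69.0103, 76.0268, 51.9121, 81.0614, 132.7012]
```

View pics/w6.png

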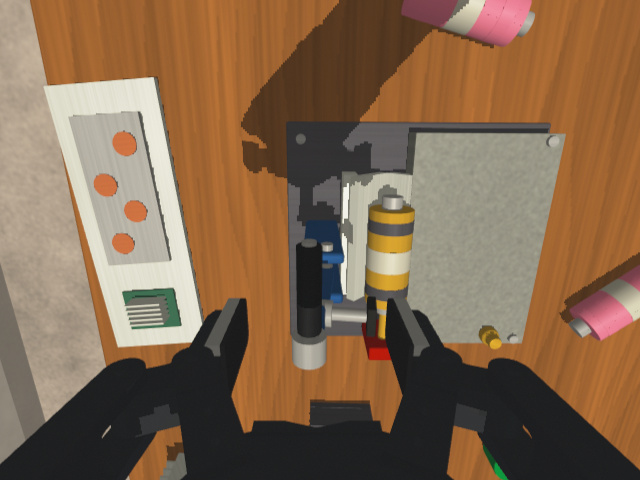

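The bar is at (309,240–335), between the finger pads, and the white hub is at (309,350). I'll work out how far off-centre it is.

```bash
python3 - <<'E'
from h import *
c=cap("wrist")
for u,v in((309,242),(309,333),(297,290),(322,290)):print(atz(c,u,v,.2165))
print(proj(c,(.603,.174,.049)))
E
```

```text
[0.6823 0.0472 0.2165]
[0.6824 0.1011 0.2165]
[0.6888 0.0745 0.2165]
[0.6753 0.0744 0.2165]
[385.9328 306.1997]
```

Emit:
{"method": "play_rows", "body": {
  "deltas": [
    [[60, 0, -3, 12, 0], [60, 0, -5, 28, 0], [50, 0, -5, 43, 0], [40, 0, -5, 51, 0], [34, 0, -5, 54, 0], [28, 0, -5, 54, 0], [22, 0, -5, 54, 0], [17, 0, -5, 54, 0], [12, 0, -5, 54, 0], [12, 0, -5, 54, 0], [12, 0, -5, 54, 0]]
  ],
  "newtons": 20
}}

```text
clock: 17.15
ee_pos: [0.6832, 0.0676, 0.22]
eef_rot: [[0.002, -1.0, 0.001], [-1.0, -0.002, 0.0], [-0.0, -0.001, -1.0]]
force: [-0.8, -0.0, 2.4]
finger_gap: 0.155
grasp_force: 19.6
```

Gripped at about 13 mm opening. Now I'll swing the arm along its arc.

Emit:
{"method": "play_rows", "body": {
  "deltas": [
    [[12, 0, 5.5, -2, 0], [12, 0, 11.5, -2.5, 0], [12, 0, 17, -2.5, 0], [12, 0, 22, -2.2, 0], [12, 0, 27, -1.6, 0], [12, 0, 32.4, -1, 0], [12, 0, 37.5, 0.2, 0], [12, 0, 42.7, 1.5, 0], [12, 0, 47.7, 3, 0], [12, 0, 52.6, 4.8, 0], [12, 0, 55, 6, 0], [12, 0, 55, 6, 0]]
  ]
}}

```text
clock: 18.35
ee_pos: [0.6274, 0.0675, 0.2131]
eef_rot: [[0.003, -1.0, -0.001], [-1.0, -0.003, 0.0], [-0.0, 0.001, -1.0]]
force: [1.2, 4.4, -7.3]
finger_gap: 0.155
grasp_force: 19.6
```

Emit:
{"method": "play_rows", "body": {
  "deltas": [
    [[12, -0.5, 3.5, 2.5, 0], [12, -1, 7.2, 4.4, 0], [12, -1, 11.8, 7, 0], [12, -1, 16.3, 9.8, 0], [12, -1, 20.6, 12.8, 0], [12, -1, 24.9, 16, 0], [12, -1, 28.9, 19.4, 0], [12, -1, 32.8, 23, 0], [12, -1, 36.4, 26.7, 0], [12, -1, 39.9, 30.5, 0], [12, -1, 41, 32, 0], [12, -1, 41, 32, 0]]
  ]
}}

```text
clock: 19.55
ee_pos: [0.5854, 0.0676, 0.1802]
eef_rot: [[0.003, -1.0, -0.003], [-1.0, -0.003, -0.001], [0.001, 0.003, -1.0]]
force: [-5.3, -0.9, 0.0]
finger_gap: 0.149
grasp_force: 20.3
```

Emit:
{"method": "play_rows", "body": {
  "deltas": [
    [[12, 0, 4.5, 2.5, 0], [12, 0, 6.9, 5.7, 0], [12, 0, 9.8, 10.2, 0], [12, 0, 12.4, 14.8, 0], [12, 0, 14.8, 19.6, 0], [12, 0, 17.1, 24.4, 0], [12, 0, 19, 29.4, 0], [12, 0, 20.8, 34.4, 0], [12, 0, 21.6, 37, 0], [12, 0, 22.2, 39.6, 0], [12, 0, 22.8, 42, 0], [12, 0, 22.8, 42, 0]]
  ]
}}

```text
clock: 20.75
ee_pos: [0.5655, 0.0676, 0.1389]
eef_rot: [[0.001, -1.0, 0.002], [-1.0, -0.001, -0.0], [0.0, -0.002, -1.0]]
force: [5.8, -1.4, -4.6]
finger_gap: 0.154
grasp_force: 20.0
```

Emit:
{"method": "play_rows", "body": {
  "deltas": [
    [[12, 0, -1, 1, 0], [12, 0, -1.5, 3, 0], [12, 0, -1.2, 5, 0], [12, 0, -0.8, 7, 0], [12, 0, -0.5, 8.5, 0], [12, 0, -0.4, 9.5, 0], [12, 0, -0.4, 9.5, 0]]
  ]
}}

```text
clock: 21.45
ee_pos: [0.5641, 0.0677, 0.1294]
eef_rot: [[0.002, -1.0, -0.001], [-1.0, -0.002, -0.001], [0.001, 0.001, -1.0]]
force: [1.4, -3.4, -3.4]
finger_gap: 0.153
grasp_force: 20.0
```

Emit:
{"method": "play_rows", "body": {
  "deltas": [
    [[12, 0.5, 0, 1, 0], [12, 1, 0, 2, 0], [12, 1, 0.1, 3, 0], [12, 1, 0.2, 4, 0], [12, 1, 0.3, 5, 0], [12, 1, 0.3, 5, 0]]
  ]
}}

```text
clock: 22.05
ee_pos: [0.5637, 0.0676, 0.1246]
eef_rot: [[0.003, -1.0, -0.001], [-1.0, -0.003, 0.001], [-0.001, 0.001, -1.0]]
force: [-2.8, 0.3, -3.7]
finger_gap: 0.155
grasp_force: 20.1
```

Emit:
{"method": "play_rows", "body": {
  "deltas": [
    [[12, 0, 0, 1, 0], [12, 0, 0, 2, 0], [12, 0, 0, 3, 0], [12, 0, 0, 4, 0], [12, 0, 0, 4, 0]]
  ]
}}

```text
clock: 22.55
ee_pos: [0.5636, 0.0676, 0.1205]
eef_rot: [[0.003, -1.0, -0.001], [-1.0, -0.003, 0.001], [-0.001, 0.001, -1.0]]
force: [-4.3, 0.2, -2.0]
finger_gap: 0.159
grasp_force: 20.2
```

Emit:
{"method": "play_rows", "body": {
  "deltas": [
    [[12, 0, 0.5, 0.7, 0], [12, 0, 1, 1.4, 0], [12, 0, 1.2, 2.1, 0], [12, 0, 1.2, 3, 0], [12, 0, 1.2, 3, 0]]
  ]
}}

```text
clock: 23.05
ee_pos: [0.5634, 0.0675, 0.1178]
eef_rot: [[0.002, -1.0, 0.001], [-1.0, -0.002, 0.001], [-0.001, -0.001, -1.0]]
force: [-1.5, 1.2, -2.9]
finger_gap: 0.154
grasp_force: 20.2
```

Emit:
{"method": "play_rows", "body": {
  "deltas": [
    [[12, 0, 0, 0.7, 0], [12, 0, 0, 1.4, 0], [12, 0, 0, 2.1, 0], [12, 0, 0, 3, 0], [12, 0, 0, 3, 0]]
  ]
}}

```text
clock: 23.55
ee_pos: [0.5634, 0.0676, 0.1159]
eef_rot: [[0.002, -1.0, 0.001], [-1.0, -0.002, 0.0], [-0.0, -0.001, -1.0]]
force: [-5.0, 1.8, 5.6]
finger_gap: 0.153
grasp_force: 21.0
```

The pad has made contact: the force flipped to +5.6 N at z≈0.116. I'll ease back about 1 mm and open the fingers.

Emit:
{"method": "play_rows", "body": {
  "deltas": [
    [[12, 0, 0.3, -0.6, 0], [12, 0, 0.6, -1.1, 0], [16, 0, 0.6, -1.1, 0], [22, 0, 0.6, -1.1, 0], [30, 0, 0.6, -1.1, 0], [36, 0, 0.6, -1.1, 0], [36, 0, 0.6, -1.1, 0]]
  ]
}}

```text
clock: 24.25
ee_pos: [0.5626, 0.0668, 0.1158]
eef_rot: [[0.002, -1.0, 0.0], [-1.0, -0.002, -0.0], [0.0, -0.0, -1.0]]
force: [0.5, -1.2, -0.9]
finger_gap: 0.419
grasp_force: 0.0
```

Released. I'll go straight up, then clear to −y.

Emit:
{"method": "play_rows", "body": {
  "deltas": [
    [[36, 0, 0, -5, 0], [36, 0, 0, -15, 0], [36, 0, 0, -35, 0], [36, 0, 0, -65, 0], [36, 10, 0, -100, 0], [36, 40, 0, -125, 0], [36, 80, 0, -135, 0], [36, 120, 0, -135, 0], [36, 150, 0, -135, 0], [36, 160, 0, -135, 0], [36, 160, 0, -135, 0]]
  ]
}}

```text
clock: 25.35
ee_pos: [0.5627, -0.0942, 0.2512]
eef_rot: [[-0.001, -1.0, 0.0], [-1.0, 0.001, -0.0], [0.0, -0.0, -1.0]]
force: [1.0, 1.2, -0.1]
finger_gap: 0.422
grasp_force: 0.0
```

```bash
python3 look.py s7.png
```

```text
clock 25.35
ee_pos [0.5627, -0.0942, 0.2512]
eef_rot [[-0.001, -1.0, 0.0002], [-1.0, 0.001, -0.0001], [0.0001, -0.0002, -1.0]]
force [0.954, 1.1575, -0.0848]
finger_gap 0.4217
grasp_force 0.0
q [41.1913, 52.2797, -72.9125, 97.9518, 52.8224, 71.6455, 135.2741]
```

View pics/s7.png

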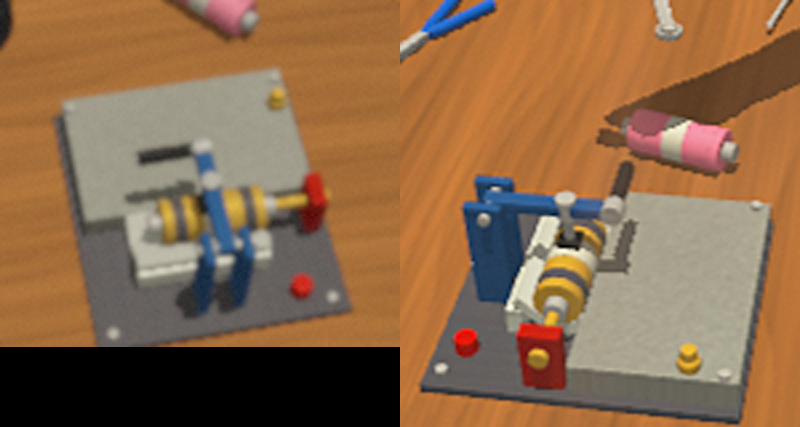

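The hold-down is closed with its pad on the attenuator (side crop (570,240)). The +y stub meets the stop's pin at (553,315), the adapter and cap are where they were, and the robot is clear. Handing in.

```bash
python3 -c "
from plant import ctrl
print(ctrl.close_job())"
```

```text
the job is handed in; nothing more can be done
None
```

The attenuator was rolled into the vee and slid until it bore on the stop (about 7.6 N), the hold-down pad was lowered gently onto it and released, and the job was handed in at about 25 s with the robot clear.

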